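# Stroke the terminal levers shut

## Task

Close the five orange levers on the terminal strip by running your closed fingertips lightly along the row, starting at the red end, so that the levers fold over towards the black end one after another and all lie down flat. Do not press hard, lift the strip or shove it along the bench, and leave the collet, the hole saw and the hex key set beside it where they are.

Things in the scene. Friction and masses are not known exactly. Their poses are not given: they have to be found in the camera images.
- strip: terminal strip: plywood board 74 x 262 x 12 mm lying loose on the bench, with a rail and five grey terminals (46 mm across the row, 38 mm apart, tops 45 mm above the bench), each with an orange lever; 0.95 kg. Origin: centre of the board's underside; y runs along the row towards the red end block, z up, x across. Low lugs by each pivot reach 50.5 mm above the bench.
- red_end (a point): centre of the top of the red end block (44 mm across the row, 18 mm along it), 43 mm above the bench, 108 mm from the strip's middle
- black_end (a point): centre of the top of the black end block (same size), 43 mm above the bench, 108 mm from the strip's middle
- lever_1 (a joint): first (next to the red end block) orange lever, 17 mm wide across the row, 5 mm thick, 30 mm long from its pivot. Joint in rad: 0 = standing upright (tip 78 mm above the bench), 1.57 = folded flat towards the black end (top face 50.5 mm above the bench). It stays where it is left; a sideways push of about 1 N moves it. Starts between 0 and 0.3.
- pivot_1 (a point): point on the pivot axis of the first lever, in the middle of its width, 48 mm above the bench; fixed to the strip, axes as the strip's
- lever_2 (a joint): second orange lever, 17 mm wide across the row, 5 mm thick, 30 mm long from its pivot. Joint in rad: 0 = standing upright (tip 78 mm above the bench), 1.57 = folded flat towards the black end (top face 50.5 mm above the bench). It stays where it is left; a sideways push of about 1 N moves it. Starts between 0 and 0.3.
- pivot_2 (a point): point on the pivot axis of the second lever, in the middle of its width, 48 mm above the bench; fixed to the strip, axes as the strip's
- lever_3 (a joint): third (middle) orange lever, 17 mm wide across the row, 5 mm thick, 30 mm long from its pivot. Joint in rad: 0 = standing upright (tip 78 mm above the bench), 1.57 = folded flat towards the black end (top face 50.5 mm above the bench). It stays where it is left; a sideways push of about 1 N moves it. Starts between 0 and 0.3.
- pivot_3 (a point): point on the pivot axis of the third lever, in the middle of its width, 48 mm above the bench; fixed to the strip, axes as the strip's
- lever_4 (a joint): fourth orange lever, 17 mm wide across the row, 5 mm thick, 30 mm long from its pivot. Joint in rad: 0 = standing upright (tip 78 mm above the bench), 1.57 = folded flat towards the black end (top face 50.5 mm above the bench). It stays where it is left; a sideways push of about 1 N moves it. Starts between 0 and 0.3.
- pivot_4 (a point): point on the pivot axis of the fourth lever, in the middle of its width, 48 mm above the bench; fixed to the strip, axes as the strip's
- lever_5 (a joint): fifth (next to the black end block) orange lever, 17 mm wide across the row, 5 mm thick, 30 mm long from its pivot. Joint in rad: 0 = standing upright (tip 78 mm above the bench), 1.57 = folded flat towards the black end (top face 50.5 mm above the bench). It stays where it is left; a sideways push of about 1 N moves it. Starts between 0 and 0.3.
- pivot_5 (a point): point on the pivot axis of the fifth lever, in the middle of its width, 48 mm above the bench; fixed to the strip, axes as the strip's
- collet: small steel collet standing on end beside the strip, 21 mm across, 31 mm high; loose; leave alone. Origin: centre of its underside
- saw: black hole saw standing teeth up beside the strip, 34 mm across, 36 mm high; loose; leave alone. Origin: centre of its underside
- keys: red folding hex key set lying beyond the strip, 34 x 90 x 22 mm, long along its y axis; loose; leave alone. Origin: centre of its underside

How it is judged:
On the way, in this order (a step that is already met when the one before it is completed fails the run):
1. lever 1 from the red end is folded down (value of joint lever_1 above 1.2 rad), for 0.05 s.
2. lever 2 from the red end is folded down (value of joint lever_2 above 1.2 rad), for 0.05 s.
3. lever 3 from the red end is folded down (value of joint lever_3 above 1.2 rad), for 0.05 s.
4. lever 4 from the red end is folded down (value of joint lever_4 above 1.2 rad), for 0.05 s.
5. lever 5 from the red end is folded down (value of joint lever_5 above 1.2 rad), for 0.05 s.
At the end, for the whole second after the job is handed in: All five levers are folded down (past 1.2 rad), the strip lies at rest flat on the bench within 15 mm of where it was, and the collet, hole saw and hex key set are within 15 mm of where they were (value of joint each of lever_1, lever_2, lever_3, lever_4, lever_5 above 1.2 rad and distance of each of strip, collet, saw, keys from where it was at the start of the episode below 0.015 m and height (world z) of strip below 0.006 m and angle between strip's own z axis and vertical below 0.05 rad and linear speed of strip below 0.01 m/s); the robot touches nothing.
It fails at once if the strip was lifted or tipped (height (world z) of strip above 0.008 m or angle between strip's own z axis and vertical above 0.08 rad).
It fails at once if the strip was shoved more than 15 mm along the bench (distance of strip from where it was at the start of the episode above 0.015 m).
It fails at once if the fingers pressed hard on the strip (over 30 N) (contact force between the fingers and strip above 30 N).
It fails at once if the collet, hole saw or hex key set was moved more than 15 mm (distance of any of collet, saw, keys from where it was at the start of the episode above 0.015 m).
It also fails if it takes over 48 s, if anything falls off the work surface, if the arm or the gripper's body presses on something with over 40 N, if the wrist force passes 120 N, or if a joint passes its speed limit or range.

## Robot

A 6-joint arm with a two-finger parallel gripper is mounted at the origin on a cart in front of the work surface, level with it; the furniture and walls round the work are solid. World frame = base frame: x ahead of the robot, y to its left, z up, the work surface at z = 0. Lengths are in m, angles in rad, forces in N, time in s.
With the tool pointing down it reaches from about 0.25 to 0.725 m from the base axis. Payload 4 kg.
Tool frame: the origin (TCP) lies midway between the tips of the shut fingers; the grasp point (between the pads) lies 19 mm behind it; z points along the fingers, y is the line along which they close (so a half turn about z gives the same grasp; the last joint's range is limited). The gripper opens to 85 mm and grips with 20 to 120 N. Pads are 22 mm wide; open, the fingers measure 114 mm over their backs; the gripper's body (76 mm by 85 mm) begins 54 mm behind the grasp point. The pads swing forward as they close: fully open they stand 13 mm farther back than shut.
Start: joints at [-1.281, 0.241, 0.005, 1.335, 0, 1.571], TCP at [0.143, -0.479, 0.231] pointing down, gripper open.
Joint ranges: [-2.72, 2.72], [-1.05, 1.87], [-1.09, 1.28], [-1.99, 2.15], [-1.42, 1.44], [-3.14, 3.14]. Speed limits (rad/s): [2.79, 2.79, 3.14, 3.14, 3.14, 3.14].

## Interface

Orientations are given as a unit quaternion [x, y, z, w].
In Python, from workcell import monitor, vision, job gives the robot as it stands.
- The arm moves only by the tool move_arm, never from a script. Its argument "moves" is a list that holds one entry, the list of rows, each a list of 5 numbers: the shift along the world's x, y, z in m, then the turn about the world's z in degrees, then the opening in per cent of the stroke, from 0 (shut) to 100 (fully open). In form: [[[x, y, z, turn, gripper], ...]]. A call has 1 to 5 rows; each row is the pose to reach, as a shift and turn from the pose commanded when the call began; what a row does not reach only later rows make up. A row lasts 1/8 s, in which the tool goes at most 62.5 mm and 10.7 degrees, less where a joint would pass 70% of its speed; a pose out of reach is approached as far as the arm can. A call with a gripper value outside its range is refused whole. The fingers move at their own pace and stop on an object; the grip force is fixed at half the most. Time passes only in rows, so rows that repeat a pose let the fingers close. It gives the time, the measured TCP pose, the force, the opening and the grip force at its end, in the units of the state.
- monitor.get_obs(): the state, without advancing time (a new reading comes with each control period).
- vision.camera(name): name is "scene" or "top" or "wrist"; returns a dict with "color" (384x512x3 uint8, red, green, blue), "camera_matrix" (3x3 intrinsics, pixels), "eye" and "attitude" of the camera in the world; the wrist camera has in their place "hand_eye" (4x4, takes a point from camera to tool coordinates, whose origin is the TCP and whose axes are the flange's). Camera axes: x right, y up, looking along -z (the intrinsics and any distortion apply to the point x, -y, -z); pixel columns grow to the right and rows downward; lengths in m; the calibration is good to about 2 mm. The wrist camera is an equidistant fisheye: a pixel r from the principal point sees the ray r / f radians off the axis. A picture is of the moment at which its call begins: read the wrist's pose just before it. There is no depth.
- job.job_done(): hands the job in; it is judged then, once.
The state is a dict: "clock": time; "joint_pos": joint angles; "joint_vel": joint speeds; "tau": joint torques, N m; "eef_pos": TCP position; "tool_rot": TCP orientation; "ft_force": force on the tool from outside, world axes, zero at the start; "ft_torque": the same for the moment, N m; "grip_width": finger opening in m; "grasp_force": force on a finger pad.
Only numpy, scipy, OpenCV 4.12 (cv2) and the standard library are available. Lean on these libraries where they do the work, as an engineer would, in place of code of your own. Each camera call takes 0.05 s, during which the arm holds its last target. There are 200 camera calls.

## Working session

There is one attempt and no reset: what is moved stays moved. The work goes in short steps, Python scripts to look and compute and a tool call to move; the robot and the scene stay as the last step left them, time stands still between calls to the robot, and variables do not carry over. Pictures are saved under pics/ and viewed, at most 10 in all, crops included, and the job is handed in when it is done.

Besides the shell and the picture viewer there is one more tool, called after ">>>" as name([rows], argument=value, ...), one row to a line, values as JSON. move_arm: Moves the arm, as the interface text tells. Its arguments: {"type":"object","properties":{"moves":{"type":"array","items":{"type":"array","items":{"type":"array","items":{"type":"number"}}}}},"required":["moves"]}

```bash
mkdir -p pics; cat > h.py <<'E'
import numpy as np, cv2
from workcell import monitor, vision, job
def ray(c,u,v):
    K=np.array(c["camera_matrix"]); R=np.array(c["attitude"])
    if R.shape!=(3,3):
        from scipy.spatial.transform import Rotation as Ro; R=Ro.from_quat(R.ravel()).as_matrix()
    d=np.array([(u-K[0,2])/K[0,0],-(v-K[1,2])/K[1,1],-1.]); return np.array(c["eye"]),R@d
def on(c,u,v,z):
    e,d=ray(c,u,v); return e+d*(z-e[2])/d[2]
def blobs(mask,amin=15):
    n,l,s,ce=cv2.connectedComponentsWithStats(mask.astype(np.uint8))
    return [(s[i,4],ce[i],s[i,:4]) for i in range(1,n) if s[i,4]>=amin]
E
python3 - <<'E'
from h import *
o=monitor.get_obs(); print(o["clock"],o["eef_pos"],o["tool_rot"],o["ft_force"])
ims=[]
for n in("top","scene"):
    c=vision.camera(n); print(n,c["eye"],c["attitude"],c["camera_matrix"]); cv2.imwrite(f"pics/{n}0.png",c["color"][...,::-1])
    hsv=cv2.cvtColor(c["color"],cv2.COLOR_RGB2HSV); H,S,V=[hsv[...,i].astype(int) for i in range(3)]
    print("orange",[(int(a),ce.round(1),b) for a,ce,b in blobs((H>6)&(H<20)&(S>180)&(V>120))])
    print("red",[(int(a),ce.round(1),b) for a,ce,b in blobs(((H<5)|(H>174))&(S>130)&(V>70))])
E
```

```text
0.0 [ 0.14269978 -0.47854468  0.23039833] [ 9.89517504e-01  1.44409147e-01 -1.66890523e-04 -1.03927518e-03] [ 0.20477898 -0.07925383 -0.1036586 ]
top [ 0.3065287  -0.11288264  0.88703706] [-0.07607328  0.08822514  0.74874567 -0.6525405 ] [[353.95598005   0.         254.25320418]
 [  0.         353.95598005 194.46498944]
 [  0.           0.           1.        ]]
orange [(16, array([275.6, 184.1]), array([274, 181,   4,   7], dtype=int32))]
red [(212, array([15.5, 44.6]), array([ 3, 38, 26, 14], dtype=int32)), (46, array([153. ,  80.3]), array([149,  77,   8,   8], dtype=int32)), (99, array([470.3, 111.7]), array([466,  98,  10,  27], dtype=int32)), (76, array([478.9, 114.5]), array([475, 101,   9,  27], dtype=int32)), (293, array([459.6, 144.9]), array([445, 128,  46,  27], dtype=int32)), (76, array([216.4, 185.7]), array([206, 173,  22,  26], dtype=int32)), (86, array([223.5, 191. ]), array([213, 179,  22,  25], dtype=int32)), (36, array([215.7, 227.8]), array([212, 224,   9,   9], dtype=int32)), (40, array([ 53.6, 230.6]), array([ 45, 229,  18,   4], dtype=int32)), (41, array([ 72.
[... 226 characters left out ...]
0.59833635] [-0.12575496  0.43305056  0.85480444 -0.2568312 ] [[441.89027795   0.         251.82777054]
 [  0.         441.89027795 193.67228651]
 [  0.           0.           1.        ]]
orange [(417, array([262.8, 200.2]), array([259, 171,   9,  58], dtype=int32))]
red [(42, array([321.8,  93.2]), array([316,  88,  13,  12], dtype=int32)), (56, array([349.3, 101.5]), array([342,  96,  13,  12], dtype=int32)), (90, array([329.4, 106.4]), array([321,  99,  16,  15], dtype=int32)), (83, array([224.2, 224.2]), array([221, 208,   7,  35], dtype=int32)), (77, array([212.6, 226.5]), array([210, 210,   6,  35], dtype=int32)), (315, array([261.6, 243.3]), array([251, 236,  23,  15], dtype=int32))]
```

View pics/top0.png

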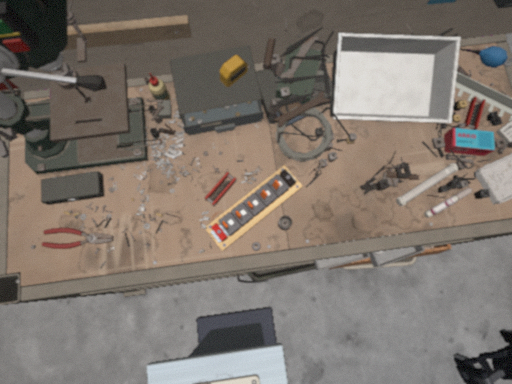

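View pics/scene0.png

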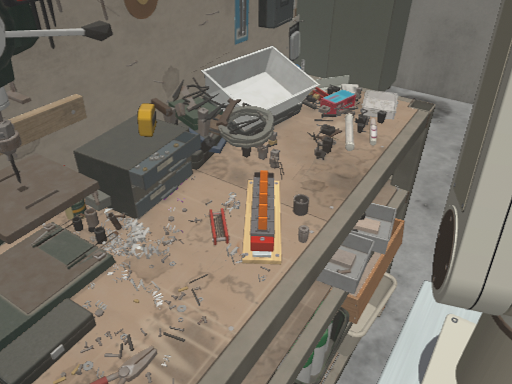

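The top view shows the strip from its red end near (218,231) to its black end near (290,179). The hex keys are at (220,188), the hole saw at (285,223) and the collet at (256,246). The scene view agrees, with the red end at (262,243).

```bash
python3 - <<'E'
from h import *
c=vision.camera("top"); im=c["color"]
hsv=cv2.cvtColor(im,cv2.COLOR_RGB2HSV); H,S,V=[hsv[...,i].astype(int) for i in range(3)]
roi=np.zeros(H.shape,bool); roi[155:255,195:310]=1
m=(H>14)&(H<30)&(S>70)&(V>165)&roi
b=max(blobs(m),key=lambda t:t[0]); print(b)
pts=np.argwhere(m)[:,::-1]
x,y,w,h=b[2]; pts=pts[(pts[:,0]>=x)&(pts[:,0]<x+w)&(pts[:,1]>=y)&(pts[:,1]<y+h)]
P=np.array([on(c,u,v,.012)[:2] for u,v in pts],np.float32)
print("rect",cv2.minAreaRect(P*1000),cv2.boxPoints(cv2.minAreaRect(P*1000)))
print("red",on(c,218.9,231.7,.043),"black",on(c,287.5,178,.043))
for n,u,v,z in(("keys",220,188,.022),("saw",285,223,.036),("collet",256,246,.031)): print(n,on(c,u,v,z))
s=vision.camera("scene"); print("red scene",on(s,262,239,.043))
cv2.imwrite("pics/crop1.png",np.hstack([cv2.resize(im[155:255,195:310],None,fx=5,fy=5,interpolation=cv2.INTER_CUBIC)[:,:,::-1],cv2.resize(s["color"][155:275,205:255+65],None,fx=500/120,fy=500/120,interpolation=cv2.INTER_CUBIC)[:500,:225,::-1]]))
E
```

```text
(np.int32(1213), array([253.73042045, 209.34130256]), array([205, 165,  98,  87], dtype=int32))
rect ((480.992431640625, -138.01258850097656), (244.5570068359375, 220.77569580078125), 82.15974426269531) [[ 354.95627   -244.08987  ]
 [ 573.66815   -274.20624  ]
 [ 607.02856    -31.935303 ]
 [ 388.3167      -1.8189392]]
red [ 0.42614597 -0.04511231  0.043     ] black [ 0.53556471 -0.22875039  0.043     ]
keys [ 0.53860602 -0.05876852  0.022     ]
saw [ 0.42626108 -0.20574304  0.036     ]
collet [ 0.38142592 -0.12851928  0.031     ]
red scene [ 0.42572514 -0.04630671  0.043     ]
```

View pics/crop1.png

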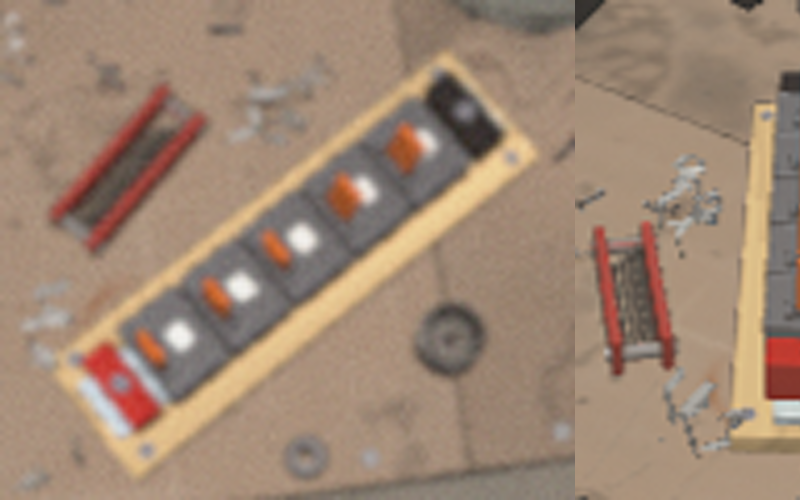

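The crop gives the red end centre at about (122,383) and the black end at about (465,110), in 5x pixels. All five levers stand or lean slightly towards black. The board corners are at about (440,55), (540,155), (140,475) and (58,375). I'll refine the row axis and the sweep waypoints from these.

```bash
cat >> h.py <<'E'
E
python3 - <<'E'
from h import *
c=vision.camera("top")
f=lambda x,y,z: on(c,195+(x+.5)/5-.5,155+(y+.5)/5-.5,z)[:2]
C=[f(x,y,.012) for x,y in((440,55),(540,155),(140,475),(58,375))]
for i in range(4): print(np.linalg.norm(C[i]-C[(i+1)%4]).round(4),end=" ")
r,b=f(122,383,.043),f(465,110,.043)
print("\ncentre board",np.mean(C,0),"ends mid",(r+b)/2,"len",np.linalg.norm(b-r))
d1=(C[0]+C[1]-C[2]-C[3]); d2=b-r
a=[np.degrees(np.arctan2(d[1],d[0])) for d in(d1,d2)]; print("row angle",a)
m=(np.mean(C,0)+(r+b)/2)/2; u=d1/np.linalg.norm(d1)+d2/np.linalg.norm(d2); u/=np.linalg.norm(u); print("mid",m,"u",u)
n=np.array([-u[1],u[0]])
for x,y in((150,347),(217,297),(277,249),(345,197),(405,148)):
    p=f(x,y,.076)-m; print("lever tip along %.4f across %.4f"%(p@u,p@n))
o=monitor.get_obs(); print(o["clock"])
p0=np.array([.1427,-.4785])
print("to start (40mm before pivot1, tip centre)",m+u*(-.076-.036)-p0)
E
```

```text
0.0734 0.2584 0.0645 0.2548 
centre board [ 0.4807741  -0.13809005] ends mid [ 0.48320088 -0.13752687] len 0.2153685044809068
row angle [np.float64(-58.01042587914695), np.float64(-58.73000425610819)]
mid [ 0.48198749 -0.13780846] u [ 0.5244286  -0.85145443]
lever tip along -0.0872 across 0.0013
lever tip along -0.0486 across -0.0001
lever tip along -0.0127 across -0.0002
lever tip along 0.0279 across -0.0012
lever tip along 0.0652 across -0.0010
0.25
to start (40mm before pivot1, tip centre) [0.28055148 0.43605444]
```

>>> move_arm([
  [[0.0275, 0.0445, 0, 10.5, 0], [0.055, 0.089, 0, 21, 0], [0.0825, 0.1335, 0, 31.5, 0], [0.11, 0.178, 0, 42, 0], [0.1375, 0.2225, 0, 52.5, 0]],
])

```text
clock: 0.88
eef_pos: [0.281, -0.2552, 0.2314]
tool_rot: [0.822, 0.569, 0.0, 0.0]
ft_force: [0.3, -0.5, 0.0]
grip_width: -0.0001
grasp_force: 0.0
```

>>> move_arm([
  [[0.0275, 0.0445, 0, 10.5, 0], [0.055, 0.089, 0, 21, 0], [0.0825, 0.1335, 0, 31.5, 0], [0.11, 0.178, 0, 42, 0], [0.1375, 0.2225, 0, 52.5, 0]],
])

```text
clock: 1.5
eef_pos: [0.4186, -0.0325, 0.2314]
tool_rot: [0.485, 0.874, 0.0, 0.0]
ft_force: [1.1, -0.2, -0.6]
grip_width: 0.0003
grasp_force: 0.0
```

>>> move_arm([
  [[0, 0, -0.03, 0, 0], [0, 0, -0.06, 0, 0], [0, 0, -0.09, 0, 0], [0, 0, -0.12, 0, 0], [0, 0, -0.12, 0, 0]],
])

```text
clock: 2.12
eef_pos: [0.4156, -0.0339, 0.1095]
tool_rot: [0.488, 0.873, -0.001, -0.003]
ft_force: [0.3, -0.1, -0.4]
grip_width: 0.0001
grasp_force: 0.0
```

```bash
python3 - <<'E'
from h import *
from scipy.spatial.transform import Rotation as Ro
o=monitor.get_obs(); p=np.array(o["eef_pos"]); R=Ro.from_quat(o["tool_rot"]).as_matrix()
w=vision.camera("wrist"); np.savez("w1.npz",**{k:w[k] for k in("color","camera_matrix","hand_eye")},p=p,R=R)
print(p,R.round(3),w["hand_eye"],w["camera_matrix"])
s=vision.camera("scene")["color"]
a=cv2.resize(s[120:270,190:340],(400,400),interpolation=cv2.INTER_CUBIC)
cv2.imwrite("pics/w1.png",np.hstack([cv2.resize(w["color"],(400,300)),a[:300]])[...,::-1])
cv2.imwrite("pics/w1big.png",w["color"][...,::-1])
E
```

```text
[ 0.41561277 -0.03393842  0.10946804] [[-0.524  0.852 -0.006]
 [ 0.852  0.524  0.   ]
 [ 0.003 -0.005 -1.   ]] [[ 1.20160649e-05  9.62869113e-01  2.69968650e-01  6.93585556e-02]
 [ 9.99999897e-01 -1.34040865e-04  4.33560508e-04 -3.48653920e-05]
 [ 4.53648853e-04  2.69968617e-01 -9.62869015e-01 -1.42050513e-01]
 [ 0.00000000e+00  0.00000000e+00  0.00000000e+00  1.00000000e+00]] [[297.31863964   0.         254.79144197]
 [  0.         297.31863964 187.68606836]
 [  0.           0.           1.        ]]
```

View pics/w1big.png

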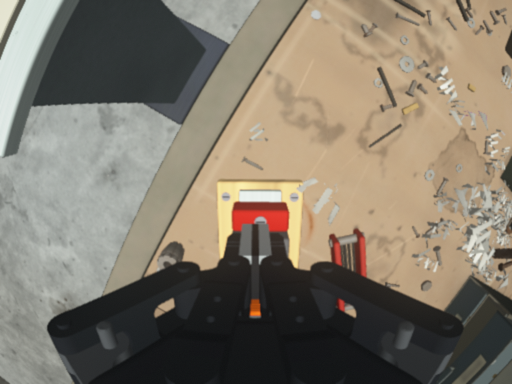

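The fingers line up with the row: the red block is centred at column 260, the fingers at 257 and the lever at 256. The red block's screw shows at (260,219), just ahead of the tips. I'll check its position through the fisheye model.

```bash
python3 - <<'E'
from h import *
d=np.load("w1.npz"); K=d["camera_matrix"];X=d["hand_eye"];p=d["p"];R=d["R"]
m=np.array([.48199,-.13781]);u=np.array([.52443,-.85145]);n=np.array([-u[1],u[0]])
def wp(x,y,z):
    a=np.array([x-K[0,2],y-K[1,2]]);r=np.hypot(*a);t=r/K[0,0]
    v=np.array([np.sin(t)*a[0]/r,-np.sin(t)*a[1]/r,-np.cos(t)])
    e=p+R@X[:3,3]; w=R@X[:3,:3]@v; q=e+w*(z-e[2])/w[2]; return q
for nm,x,y,z in(("redL far",233,207,.043),("redR far",289,207,.043),("screw",260,219,.043),("board L",218,182,.012),("board R",302,181,.012)):
    q=wp(x,y,z); print(nm,q.round(4),"along",((q[:2]-m)@u).round(4),"across",((q[:2]-m)@n).round(4))
print("tcp",(p[:2]-m)@u,(p[:2]-m)@n)
E
```

```text
redL far [ 0.4034 -0.0459  0.043 ] along -0.1194 across -0.0187
redR far [ 0.439 -0.024  0.043] along -0.1194 across 0.023
screw [ 0.4256 -0.0435  0.043 ] along -0.1099 across 0.0014
board L [ 0.385  -0.0441  0.012 ] along -0.1307 across -0.0334
board R [ 0.4444 -0.0064  0.012 ] along -0.1316 across 0.0369
tcp -0.12325166593718836 -0.0020435157195746174
```

The fit holds: the red block's far edge is measured at -119 mm against -117 expected, and the board edge at -131 against -131. The tool sits about 3.5 mm off to one side. Next I lower and centre it behind lever 1.

>>> move_arm([
  [[0.003, 0.002, -0.015, 0, 0], [0.003, 0.002, -0.03, 0, 0], [0.003, 0.002, -0.0395, 0, 0], [0.0085, -0.007, -0.0395, 0, 0], [0.0085, -0.007, -0.0395, 0, 0]],
])

```text
clock: 2.85
eef_pos: [0.4279, -0.0419, 0.0727]
tool_rot: [0.488, 0.873, 0.0, 0.001]
ft_force: [0.5, 0.4, 0.2]
grip_width: 0.0003
grasp_force: 0.0
```

>>> move_arm([
  [[0.003, -0.005, 0, 0, 0], [0.0065, -0.0105, -0.001, 0, 0], [0.0095, -0.0155, -0.002, 0, 0], [0.0115, -0.0185, -0.0045, 0, 0], [0.0135, -0.022, -0.008, 0, 0]],
])

```text
clock: 3.48
eef_pos: [0.4401, -0.0634, 0.0636]
tool_rot: [0.488, 0.873, 0.0, 0.0]
ft_force: [-0.4, 0.1, 0.8]
grip_width: 0.0002
grasp_force: 0.3
```

>>> move_arm([
  [[0.0015, -0.0025, -0.004, 0, 0], [0.003, -0.005, -0.007, 0, 0], [0.0045, -0.0075, -0.0085, 0, 0], [0.0065, -0.0105, -0.0085, 0, 0], [0.0065, -0.0105, 0.008, 0, 0]],
])

```text
clock: 4.1
eef_pos: [0.4455, -0.0738, 0.071]
tool_rot: [0.488, 0.873, -0.001, -0.001]
ft_force: [0.1, -0.5, 0.0]
grip_width: 0.0001
grasp_force: 0.0
```

```bash
python3 - <<'E'
from h import *
o=monitor.get_obs(); print(o["eef_pos"],o["ft_force"])
t=vision.camera("top")["color"][155:255,195:310]; s=vision.camera("scene")["color"][160:260,215:310]
cv2.imwrite("pics/a1.png",np.hstack([cv2.resize(x,None,fx=3.8,fy=5,interpolation=cv2.INTER_CUBIC) if 0 else cv2.resize(x,None,fx=3.8,fy=3.8,interpolation=cv2.INTER_CUBIC) for x in(t,s)])[...,::-1])
E
```

```text
[ 0.44548532 -0.07381197  0.07101558] [ 0.13570166 -0.51158005  0.00112216]
```

View pics/a1.png

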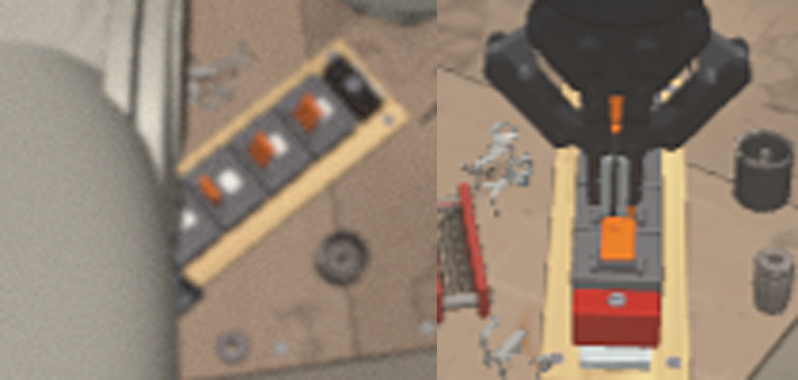

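Lever 1 lies flat, the orange patch at (617,238), and the strip hasn't moved. Next is lever 2.

>>> move_arm([
  [[0.003, -0.005, 0, 0, 0], [0.0065, -0.0105, -0.001, 0, 0], [0.0095, -0.0155, -0.002, 0, 0], [0.0115, -0.0185, -0.0045, 0, 0], [0.0135, -0.022, -0.008, 0, 0]],
])

```text
clock: 4.82
eef_pos: [0.46, -0.0959, 0.0635]
tool_rot: [0.488, 0.873, -0.0, -0.0]
ft_force: [0.6, -0.1, 1.3]
grip_width: 0.0
grasp_force: 0.3
```

>>> move_arm([
  [[0.0015, -0.0025, -0.004, 0, 0], [0.003, -0.005, -0.007, 0, 0], [0.0045, -0.0075, -0.0085, 0, 0], [0.0065, -0.0105, -0.0085, 0, 0], [0.0065, -0.0105, 0.008, 0, 0]],
])

```text
clock: 5.45
eef_pos: [0.4655, -0.1063, 0.071]
tool_rot: [0.488, 0.873, -0.001, -0.001]
ft_force: [0.6, 0.5, -0.5]
grip_width: -0.0002
grasp_force: 0.0
```

```bash
python3 - <<'E'
from h import *
s=vision.camera("scene")["color"][150:260,205:320]
cv2.imwrite("pics/a2.png",cv2.resize(s,None,fx=5,fy=5,interpolation=cv2.INTER_CUBIC)[...,::-1])
E
```

```text
(no output)
```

View pics/a2.png

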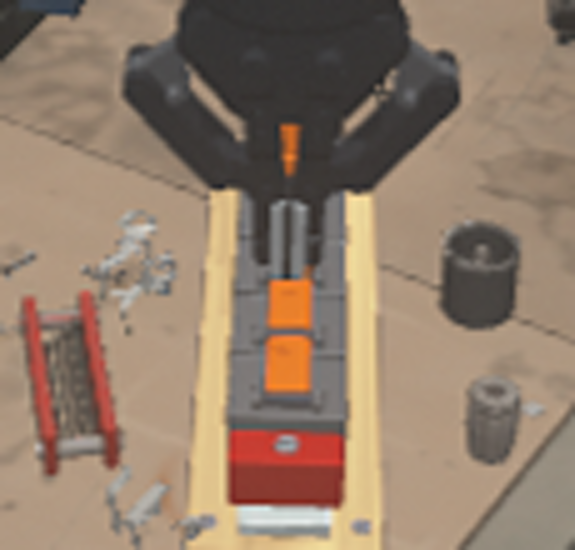

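Levers 1 and 2 both lie flat, at (288,365) and (290,303). Lever 3 stands just ahead of the fingers. I'll carry on with levers 3 and 4.

>>> move_arm([
  [[0.003, -0.005, 0, 0, 0], [0.0065, -0.0105, -0.001, 0, 0], [0.0095, -0.0155, -0.002, 0, 0], [0.0115, -0.0185, -0.0045, 0, 0], [0.0135, -0.022, -0.008, 0, 0]],
])

```text
clock: 6.12
eef_pos: [0.48, -0.1284, 0.0634]
tool_rot: [0.488, 0.873, -0.0, -0.0]
ft_force: [0.2, 0.7, 0.4]
grip_width: -0.0003
grasp_force: 0.3
```

>>> move_arm([
  [[0.0015, -0.0025, -0.004, 0, 0], [0.003, -0.005, -0.007, 0, 0], [0.0045, -0.0075, -0.0085, 0, 0], [0.0065, -0.0105, -0.0085, 0, 0], [0.0065, -0.0105, 0.008, 0, 0]],
])

```text
clock: 6.75
eef_pos: [0.4855, -0.1387, 0.0709]
tool_rot: [0.488, 0.873, -0.0, -0.001]
ft_force: [0.7, 0.4, -0.2]
grip_width: 0.0001
grasp_force: 0.0
```

```bash
python3 - <<'E'
from h import *
s=vision.camera("scene")["color"][150:260,205:320]
cv2.imwrite("pics/a3.png",cv2.resize(s,None,fx=5,fy=5,interpolation=cv2.INTER_CUBIC)[...,::-1])
E
```

```text
(no output)
```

View pics/a3.png

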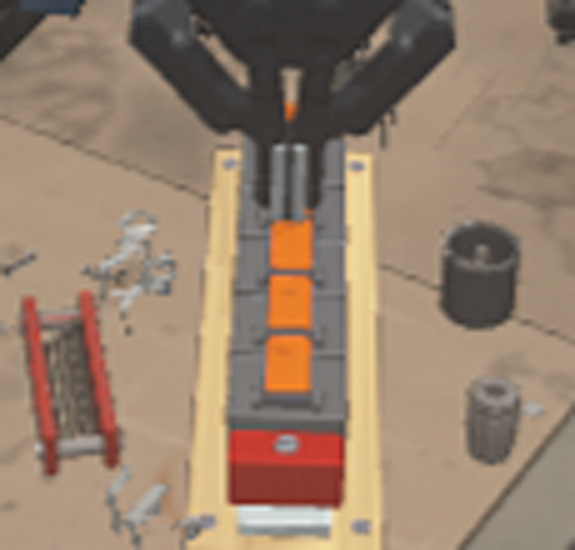

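Three levers are down, the third at (291,245), and the strip hasn't moved. Levers 4 and 5 are next.

>>> move_arm([
  [[0.003, -0.005, 0, 0, 0], [0.0065, -0.0105, -0.001, 0, 0], [0.0095, -0.0155, -0.002, 0, 0], [0.0115, -0.0185, -0.0045, 0, 0], [0.0135, -0.022, -0.008, 0, 0]],
])

```text
clock: 7.42
eef_pos: [0.5, -0.1609, 0.0635]
tool_rot: [0.488, 0.873, 0.0, -0.0]
ft_force: [-0.4, 1.0, 0.9]
grip_width: -0.0002
grasp_force: 0.3
```

>>> move_arm([
  [[0.0015, -0.0025, -0.004, 0, 0], [0.003, -0.005, -0.007, 0, 0], [0.0045, -0.0075, -0.0085, 0, 0], [0.0065, -0.0105, -0.0085, 0, 0], [0.0065, -0.0105, 0.008, 0, 0]],
])

```text
clock: 8.05
eef_pos: [0.5055, -0.1711, 0.0708]
tool_rot: [0.488, 0.873, -0.0, -0.001]
ft_force: [0.5, -0.8, 0.5]
grip_width: 0.0
grasp_force: 0.0
```

>>> move_arm([
  [[0.003, -0.005, 0, 0, 0], [0.0065, -0.0105, -0.001, 0, 0], [0.0095, -0.0155, -0.002, 0, 0], [0.0115, -0.0185, -0.0045, 0, 0], [0.0135, -0.022, -0.008, 0, 0]],
])

```text
clock: 8.68
eef_pos: [0.5199, -0.1933, 0.0634]
tool_rot: [0.488, 0.873, -0.0, -0.0]
ft_force: [-0.1, 1.3, 0.5]
grip_width: 0.0001
grasp_force: 0.3
```

>>> move_arm([
  [[0.0015, -0.0025, -0.004, 0, 0], [0.003, -0.005, -0.007, 0, 0], [0.0045, -0.0075, -0.0085, 0, 0], [0.0065, -0.0105, -0.0085, 0, 0], [0.0065, -0.0105, 0.008, 0, 0]],
])

```text
clock: 9.3
eef_pos: [0.5254, -0.2035, 0.0712]
tool_rot: [0.488, 0.873, -0.0, -0.001]
ft_force: [0.1, 0.7, 0.0]
grip_width: -0.0002
grasp_force: 0.0
```

>>> move_arm([
  [[0, 0, 0.03, 0, 0], [0, 0, 0.06, 0, 0], [0.02, -0.03, 0.1, 0, 0], [0.04, -0.06, 0.14, 0, 0], [0.04, -0.06, 0.14, 0, 0]],
])

```text
clock: 9.93
eef_pos: [0.5697, -0.2667, 0.2176]
tool_rot: [0.489, 0.872, 0.0, 0.006]
ft_force: [-0.9, -1.0, -0.8]
grip_width: -0.0
grasp_force: 0.0
```

```bash
python3 - <<'E'
from h import *
o=monitor.get_obs(); print(o["clock"],o["eef_pos"],o["ft_force"])
s=vision.camera("scene")["color"][150:260,205:320]
cv2.imwrite("pics/a5.png",cv2.resize(s,None,fx=5,fy=5,interpolation=cv2.INTER_CUBIC)[...,::-1])
E
```

```text
9.925 [ 0.56974663 -0.26674098  0.21758372] [-0.88410543 -1.00505648 -0.75701973]
```

View pics/a5.png

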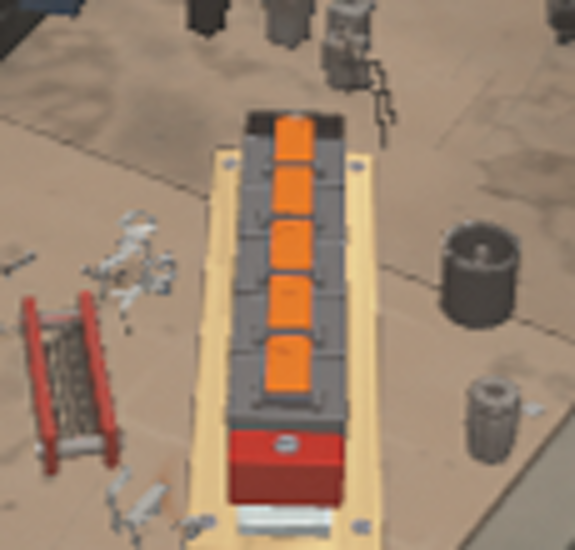

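All five levers appear flat and nothing else has moved. Before handing in, I'll check the fold angle from where the tip edges fall in the image.

```bash
python3 - <<'E'
from h import *
from scipy.spatial.transform import Rotation as Ro
c=vision.camera("scene"); K=c["camera_matrix"]; R=Ro.from_quat(np.ravel(c["attitude"])).as_matrix()
hsv=cv2.cvtColor(c["color"],cv2.COLOR_RGB2HSV); H,S,V=[hsv[...,i].astype(int) for i in range(3)]
print([(int(a),b.tolist()) for a,ce,b in blobs((H>6)&(H<20)&(S>150)&(V>100)) if abs(ce[0]-262)<12])
m=np.array([.48199,-.13781])+np.array([.8515,.5244])*.0015;u=np.array([.52443,-.85145])
def row(s,z):
    v=R.T@(np.r_[m+u*s,z]-np.array(c["eye"])); return K[1,2]+K[1,1]*v[1]/v[2]
for k in range(5):
    P=-.091+.038*k; print(k+1,"base row %.1f"%row(P,.0505),[(t,round(float(row(P+.030*np.sin(t)-.0025*np.cos(t),.048+.030*np.cos(t)+.0025*np.sin(t))),1)) for t in(1.0,1.2,1.4,1.57)])
w=vision.camera("wrist")
E
```

```text
[(66, [260, 173, 8, 9]), (71, [260, 183, 8, 10]), (78, [259, 194, 8, 10]), (87, [259, 205, 8, 11]), (96, [258, 217, 9, 11])]
1 base row 230.1 [(1.0, 215.5), (1.2, 216.6), (1.4, 218.2), (1.57, 219.9)]
2 base row 217.3 [(1.0, 203.3), (1.2, 204.4), (1.4, 206.0), (1.57, 207.7)]
3 base row 205.3 [(1.0, 192.0), (1.2, 193.1), (1.4, 194.7), (1.57, 196.4)]
4 base row 194.1 [(1.0, 181.4), (1.2, 182.5), (1.4, 184.1), (1.57, 185.8)]
5 base row 183.6 [(1.0, 171.4), (1.2, 172.6), (1.4, 174.2), (1.57, 175.8)]
```

The tip rows match a fold of about 1.3–1.5 rad. The path geometry gives at least 1.3 rad, which is over the 1.2 limit, and the arm is clear of everything.

```bash
python3 -c "
from h import *
print(job.job_done())"
```

```text
the job is handed in; nothing more can be done
None
```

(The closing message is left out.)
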